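# Load the cuvette magazine under the loader's drag spring

### The arm

A 6-joint arm with a two-finger parallel gripper is mounted at the origin on the work surface. World frame = base frame: x ahead of the robot, y to its left, z up, the work surface at z = 0. Lengths are in mm, angles in rad, forces in N, time in s.
With the tool pointing down it reaches from about 400 to 825 mm from the base axis. Payload 7 kg.
Tool frame: the origin (TCP) lies at the very end of the fingers, on their centre line; the grasp point (between the pads) lies 19 mm behind it; z points along the fingers, y is the line along which they close (so a half turn about z gives the same grasp; the last joint's range is limited). The gripper opens to 88 mm and grips with 3 to 60 N. Pads are 19 mm wide; open, the fingers measure 130 mm over their backs; the gripper's body (78 mm by 193 mm) begins 47 mm behind the grasp point.
Start: joints at [-1.006, 0.359, 0.012, 0, -1.224, -0.288], TCP at [184.437, -649.291, 226.561] pointing down, gripper open.
Joint ranges: [-3.07, 3.07], [-1.43, 2.12], [-1.02, 1.25], [-3.03, 1.67], [-3.05, -0], [-3.03, 3.03]. Speed limits (rad/s): [2.39, 2.39, 3.01, 3.14, 3.14, 3.14].

### API

Orientations are given as a unit quaternion [x, y, z, w].
In Python, from plant import bot gives the robot as it stands. Calls block until the motion is done:
- bot.move_ptp(position, orientation): joint-space move of the TCP to a pose.
- bot.line_to(position, velocity=150, ori=None): straight line of the TCP; ori=None keeps the orientation; velocity is the mean speed in mm/s.
- bot.move_joints(angles): joint-space move.
- bot.move_gripper(opening, force=None): finger opening in mm; force is the grip in N (None keeps the last); returns when the fingers have stopped.
- bot.pause(seconds).
- bot.solve_ik(position, orientation): joint angles nearest the present ones, or None.
- bot.read_state(): the state.
- bot.camera(name): name is "scene" or "top"; returns the picture (384x512x3 uint8, red, green, blue); there is no depth.
- bot.get_calibration(name): a dict with "fx", "fy", "cx", "cy" (pixels), "view" (4x4, takes a point from world to camera coordinates). Camera axes: x right, y up, looking along -z (the intrinsics and any distortion apply to the point x, -y, -z); pixel columns grow to the right and rows downward; lengths in mm; the calibration is good to about 2 mm. A picture is of the moment at which its call begins. get_calibration takes no time and is no camera call.
A pose or a line that the arm cannot do raises bot.Unreachable and nothing moves.
- bot.close_job(): hands the job in; it is judged then, once.
The state is a dict: "t": time; "joint_pos": joint angles; "qvel": joint speeds; "tau": joint torques, N m; "tcp_pos": TCP position; "eef_rot": TCP orientation; "contact_force": force on the tool from outside, world axes, zero at the start; "moment": the same for the moment, N m; "width": finger opening in mm; "finger_force": force on a finger pad.
Only numpy, scipy, OpenCV 4.12 (cv2) and the standard library are available. Lean on these libraries where they do the work, as an engineer would, in place of code of your own. Each camera call takes 0.05 s, during which the arm holds its last target. There are 200 camera calls.

### The job

The teal cuvette magazine sits on the sprung yellow bed of the white analyser loader. With the fingertips, press its white pad down firmly against the bed spring and, keeping it pressed, push the magazine along the track, under the dark keeper lips, the gate and the brass drag spring, fully home against the red stop, so that the yellow bed springs up again behind it; then take the hand away. Do not lift the magazine, and leave the vials, the orange spare magazine and the other things on the bench where they are.

Things in the scene. Friction and masses are not known exactly. Their poses are not given: they have to be found in the camera images.
- loader: White bench-top loader, fixed, spans x -190..140, y -55..135 mm. Origin on the bench under the track's centre line; +x = direction of travel towards the red stop, z up. Track on y = 0: floor at z = 45 mm between aluminium rails 64 mm apart inside, tops at z = 63 mm. Sprung bed over x -160..-45. Low hood over x -185..15, y 60..133 mm, top at z = 84 mm.
- magazine: Teal cuvette magazine, loose flat bar 150 mm long, 14 mm thick, 0.10 to 0.20 kg. Origin at the centre of its underside; +x = its nose, which leads (parallel to the loader's x). Rear 80 mm is 60 mm wide, front 70 mm is 44 mm wide, shoulders at x = +5 mm. Starts on the raised bed: origin at x -77..-53, z = 55 mm in the loader's frame. Home: x = 40, z = 45 mm, tail 10 mm clear of the bed.
- press_pad (a point): Centre of the magazine's flat white press pad, 50 mm behind its origin, 14 mm above its underside; axes as the magazine's. Pad 46 x 42 mm. Ahead of it a white thrust ridge across the magazine (25 to 18 mm behind the magazine's origin, 10 mm above the pad, 42 mm wide): push forward against the ridge's rear face.
- stop_face (a point): Centre of the face of the red stop that the magazine's nose must meet: x = 115 mm in the loader's frame, 11 mm above the track floor.
- gate_mouth (a point): Middle of the lower front edge of the dark gate bridging the track: x = 42, z = 63 mm in the loader's frame; gate 14 mm deep, top z = 79. From it dark keeper lips run back along both rails to x = -30 (z 63 to 67, 50 mm apart). On the raised bed the magazine's shoulders are 6 mm too high to go under the lips; pressed flush they clear by 4 mm.
- bed (a joint): How far the yellow bed is pressed down, m: 0 = fully up (its top 10 mm above the track floor), 0.010 = flush with the track floor (limit 0.011). Spring: about 5 N where it starts to move, 11 N flush. Its push ends when the magazine's tail leaves the bed, 10 mm before home.
- leaf (a joint): Angle of the brass leaf (drag) spring behind the gate, x 56..98 mm in the loader's frame, rad: 0 = at rest, its tip a few mm below the top of a seated magazine; above 0.04 while it rests on the magazine's nose. It presses down with about 3 to 5 N and drags on the magazine.
- vial_a: Amber glass vial, white cap, 24 mm across, 50 mm high, standing in the loader's tray; origin at the centre of its foot. Leave alone.
- vial_b: Amber glass vial, blue cap, 24 mm across, 50 mm high, standing in the loader's tray; origin at the centre of its foot. Leave alone.
- spare: Orange spare magazine, same shape as the teal one, lying on the bench; origin at the centre of its underside. Leave alone.
- tube_rack: White rack of blue-capped sample tubes, 90 x 170 mm, 98 mm high; origin at the centre of its foot. Leave alone.
- mouse: Light grey computer mouse, 105 x 60 x 32 mm; origin at the centre of its underside. Leave alone.
- pipette: White hand pipette lying down, 250 mm long, 26 mm wide, 24 mm high; origin under the handle's centre, +x = tip. Leave alone.
- jar: Clear specimen jar with a yellow lid, 62 mm across, 69 mm high; origin at the centre of its foot. Leave alone.
There are look-alikes about, which are no part of the job. Leave any green or pink look-alike of the magazine alone.

How it is judged (in metres and radians):
On the way, in this order (a step that is already met when the one before it is completed fails the run):
1. the magazine is pressed down on its bed while its shoulders are still short of the keeper lips (value of joint bed above 0.005 m and x of magazine in the frame of loader below -0.033 m), for 0.1 s.
2. the nose has gone under the gate and raised the drag spring (value of joint leaf above 0.04 rad and x of magazine in the frame of loader above 0 m), for 0.1 s.
At the end, for the whole second after the job is handed in: The magazine is fully home (nose within 4 mm of the red stop), flat on the track floor (within 3 mm) with the drag spring resting on its nose (leaf joint above 0.04 rad), the yellow bed has sprung up behind it (pressed less than 2 mm), all at rest and untouched (x of magazine in the frame of loader above 0.036 m and z of magazine in the frame of loader between 0.042 and 0.048 m and angle between magazine's own z axis and vertical below 0.04 rad and value of joint bed below 0.002 m and value of joint leaf above 0.04 rad and linear speed of magazine below 0.01 m/s).
It fails at once if the magazine is lifted more than 8 mm above its raised bed (z of magazine in the frame of loader above 0.063 m).
It fails at once if the magazine is tipped by more than about 17 degrees (angle between magazine's own z axis and vertical above 0.3 rad).
It fails at once if a bystander is shifted by more than 25 mm (distance of any of vial_a, vial_b, spare, tube_rack, mouse, pipette, jar from where it was at the start of the episode above 0.025 m).
It fails at once if a bystander is tipped over (angle between any of vial_a, vial_b, spare, tube_rack, mouse, pipette, jar's own z axis and vertical above 0.5 rad).
It also fails if it takes over 34 s, if anything falls off the work surface, if the arm or the gripper's body presses on something with over 40 N, if the wrist force passes 120 N, or if a joint passes its speed limit or range.

## Working session

There is one attempt and no reset: what is moved stays moved. The work goes in short steps, each a Python script; the robot and the scene stay as the last script left them, time stands still between calls to the robot, and variables do not carry over. Pictures are saved under pics/ and viewed, at most 10 in all, crops included, and the job is handed in when it is done.

```bash
mkdir -p pics; ls; python3 - <<'E'
from plant import bot
import cv2
for n in("top","scene"):
    im=bot.camera(n); cv2.imwrite(f"pics/{n}0.png",cv2.resize(im[:,:,::-1],(800,600),interpolation=cv2.INTER_CUBIC)); cv2.imwrite(f"pics/{n}_raw.png",im[:,:,::-1])
    print(bot.get_calibration(n))
s=bot.read_state();print(s)
E
```

```text
pics
{'fx': 354.63424278007034, 'fy': 354.63424278007034, 'cx': 259.82087475929717, 'cy': 194.3168527986899, 'view': array([[ 1.60620347e-02, -9.99721471e-01, -1.72913570e-02,
         1.75099860e+01],
       [ 9.96658847e-01,  1.46229533e-02,  8.03574064e-02,
        -5.63420729e+02],
       [-8.00821738e-02, -1.85242874e-02,  9.96616123e-01,
        -1.03948959e+03],
       [ 0.00000000e+00,  0.00000000e+00,  0.00000000e+00,
         1.00000000e+00]])}
{'fx': 354.8367805540899, 'fy': 354.8367805540899, 'cx': 257.0552377047842, 'cy': 188.96777946386166, 'view': array([[-3.31654448e-01,  9.43349427e-01,  9.85827155e-03,
         1.89546830e+02],
       [-7.12697648e-01, -2.57383225e-01,  6.52545736e-01,
         3.79880402e+02],
       [ 6.18116000e-01,  2.09393729e-01,  7.57685210e-01,
        -1.27596308e+03],
       [ 0.00000000e+00,  0.00000000e+00,  0.00000000e+00,
         1.00000000e+00]])}
{'t': 0.1, 'joint_pos': array([-1.00590594e+00,  3.59368860e-01,  1.11464687e-02, -3.22639307e-04,
       -1.22412782e+00, -2.88086077e-01]), 'qvel': array([ 0.00079629,  0.00023244,  0.00191667,  0.00118667, -0.00119424,
        0.00043066]), 'tau': array([-1.82744698e-03, -5.84162915e+01,  2.93751454e+01,  7.01561227e+00,
        1.01547613e-02, -9.47402873e-05]), 'tcp_pos': array([ 184.30814196, -648.88019637,  225.67744252]), 'eef_rot': array([-1.37906279e-01,  9.90444966e-01,  7.70091434e-04, -1.83308391e-04]), 'contact_force': array([ 0.44101592,  0.13181633, -0.27280037]), 'moment': array([ 0.03880733, -0.07835407, -0.00140199]), 'finger_force': 0.0, 'width': 87.8965457014004}
```

View pics/top0.png

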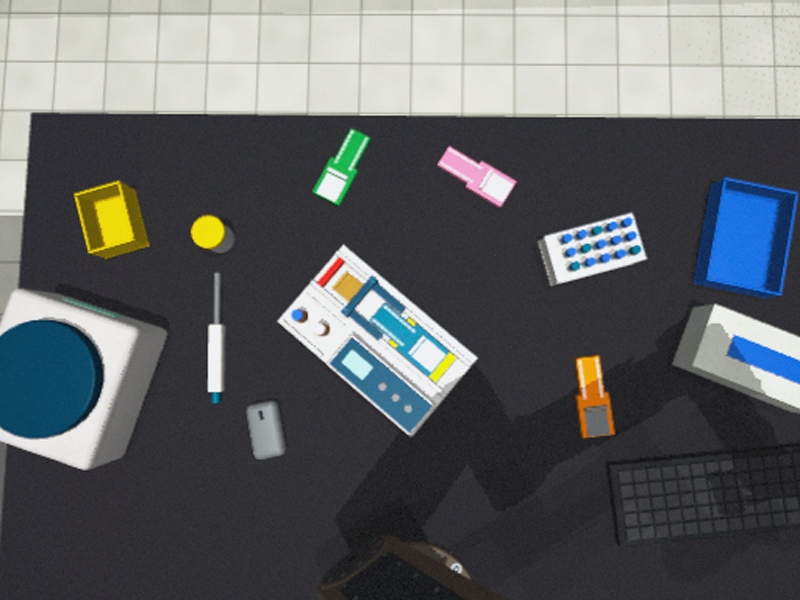

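View pics/scene0.png

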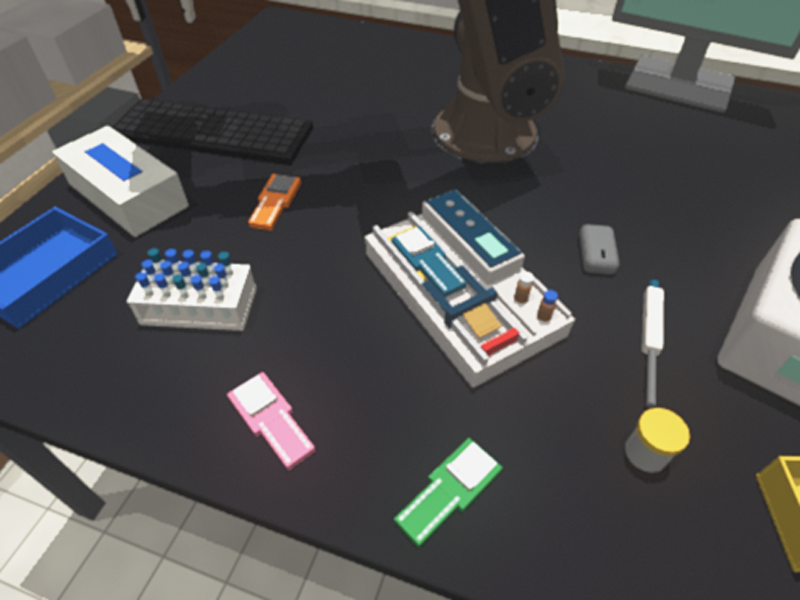

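The top view shows the loader at (380,340). Candidates for the magazine:
- teal bar in the loader at (400,330), with its white pad at (430,352)
- green look-alike at (342,167)
- pink look-alike at (478,176)
- orange spare at (594,398)

I choose the teal one on the yellow bed and will check it in a close crop.

```bash
python3 - <<'E'
import cv2
im=cv2.imread("pics/top_raw.png")[150:285,172:312]
cv2.imwrite("pics/crop.png",cv2.resize(im,None,fx=4.4,fy=4.4,interpolation=cv2.INTER_CUBIC))
im=cv2.imread("pics/scene_raw.png")[115:250,228:372]
cv2.imwrite("pics/crops.png",cv2.resize(im,None,fx=4.4,fy=4.4,interpolation=cv2.INTER_CUBIC))
E
```

```text
(no output)
```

View pics/crop.png

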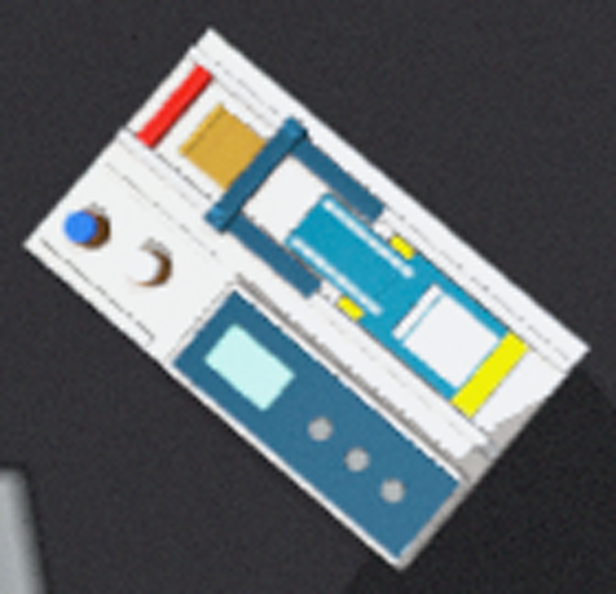

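View pics/crops.png

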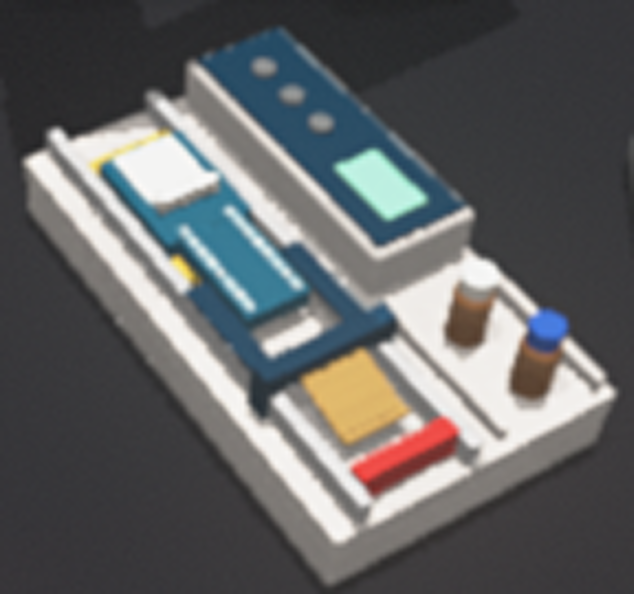

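The crop confirms the teal bar on the yellow bed with its white pad and ridge. In the crop, the pad centre is about (452,343), the nose edge (285,240)–(327,196), the red stop (175,105) and the gate (257,172). In both views I use the hood top, which has known size and height, and the gate and magazine edges to fit the loader pose.

```bash
cat > fit.py <<'E'
import numpy as np
from scipy.optimize import least_squares
from plant import bot
C={n:bot.get_calibration(n) for n in("top","scene")}
OFF={"top":(172,150),"scene":(228,115)}
def proj(n,p):
    c=C[n];q=c["view"]@np.append(p,1);return np.array([c["cx"]+c["fx"]*q[0]/-q[2],c["cy"]-c["fy"]*q[1]/-q[2]])
H=84
# (view, loader point or ('m', mag-frame pt), crop pixel)
L=[("top",(15,60,H),(236,287)),("top",(15,133,H),(173,362)),("top",(-185,133,H),(402,570)),
("scene",(-185,133,H),(283,28)),("scene",(-185,60,H),(190,65)),("scene",(15,60,H),(376,245)),("scene",(15,133,H),(470,212)),
]
M=[("top",(75,22,69),(285,242)),("top",(75,-22,69),(327,194)),("top",(-75,30,69),(452,402)),("top",(-75,-30,69),(510,332)),
("scene",(75,-22,69),(250,315)),("scene",(75,22,69),(307,285))]
def res(x):
    c,s=np.cos(x[2]),np.sin(x[2]);r=[]
    for S,d in((L,0),(M,x[3])):
        for n,p,u in S:
            X=p[0]+d;w=(x[0]+c*X-s*p[1],x[1]+s*X+c*p[1],p[2])
            r.append(proj(n,w)-(np.array(u)+.5)/4.4-OFF[n]+.5)
    return np.array(r).ravel()
f=least_squares(res,[560,30,.7,-65],loss="soft_l1")
if __name__=="__main__":
    print(f.x,np.degrees(f.x[2]));print(res(f.x).reshape(-1,2).round(2))
    # lip ends / gate front / stop face: predicted crop pixels
    c,s=np.cos(f.x[2]),np.sin(f.x[2])
    for nm,p in dict(liprearL=(-30,25,67),liprearR=(-30,-25,67),gate=(42,0,79),stop=(115,0,66),pad=(f.x[3]-50,0,69),ridge=(f.x[3]-25,0,79)).items():
        w=(f.x[0]+c*p[0]-s*p[1],f.x[1]+s*p[0]+c*p[1],p[2]);print(nm,np.round(w),*[((proj(n,w)-OFF[n])*4.4).round() for n in C])
E
python3 fit.py
```

```text
[541.4419831   72.03060393   0.87736206 -67.11893854] 50.26914308230233
[[-0.14 -2.17]
 [-2.89  0.56]
 [-0.83  0.63]
 [-0.52 -2.98]
 [-1.06 -3.11]
 [-0.06  1.03]
 [ 1.73 -2.02]
 [-0.09 -0.25]
 [ 0.41 -0.98]
 [ 0.05 -0.05]
 [ 0.58 -0.27]
 [-1.12 -0.07]
 [ 0.75 -0.04]]
liprearL [503.  65.  67.] [324. 281.] [275. 242.]
liprearR [541.  33.  67.] [374. 222.] [202. 274.]
gate [568. 104.  79.] [264. 178.] [314. 326.]
stop [615. 160.  66.] [182. 108.] [392. 434.]
pad [467. -18.  69.] [451. 339.] [159. 164.]
ridge [483.   1.  79.] [422. 314.] [181. 177.]
```

Gate, lips, stop and pad predictions all match the pictures to within about 1 px. The hood corners are rounder than that, so I refit without them and move above the pad with the fingers closed along the track axis.

```bash
python3 - <<'E'
import re
s=open("fit.py").read()
s=s.replace('L=[','L=[("top",(42,0,79),(262,178)),("top",(115,0,66),(183,110)),("top",(-30,25,67),(321,284)),("top",(-30,-25,67),(376,220)),')
i=s.index('("top",(15,60,H)');j=s.index(']\nM=');s=s[:i]+s[j:]
open("fit.py","w").write(s)
E
cat >> fit.py <<'E'
from scipy.spatial.transform import Rotation as R
X0,Y0,YAW,D=f.x
def W(x,y,z): c,s=np.cos(YAW),np.sin(YAW); return [X0+c*x-s*y,Y0+s*x+c*y,z]
def Lf(p): c,s=np.cos(YAW),np.sin(YAW);a,b=p[0]-X0,p[1]-Y0; return np.array([c*a+s*b,-s*a+c*b,p[2]])
def ori(k):
    c,s=np.cos(YAW)*k,np.sin(YAW)*k
    return R.from_matrix(np.array([[-s,c,0],[c,s,0],[0,0,-1]]).T.T).as_quat()
def st():
    s=bot.read_state();F=s["contact_force"];c,n=np.cos(YAW),np.sin(YAW)
    return s,Lf(s["tcp_pos"]),np.array([c*F[0]+n*F[1],-n*F[0]+c*F[1],F[2]])
E
python3 - <<'E'
exec(open("fit.py").read().replace("__main__","x"))
print(f.x,res(f.x).reshape(-1,2).round(1).tolist())
for k in(1,-1):
    M_=R.from_quat(ori(k)).as_matrix();print(k,M_[:,1],M_[:,2],[None if q is None else np.round(q,2) for q in[bot.solve_ik(W(x,0,z),ori(k)) for x,z in((D-50,150),(D-50,58),(-8,58))]])
E
```

```text
[541.84854079  73.81768416   0.87807067 -68.74444515] [[0.2, 0.3], [-0.4, -0.2], [0.5, -0.5], [-0.6, 0.8], [-0.3, -0.0], [0.2, -0.8], [-0.1, 0.1], [0.4, -0.1], [-0.8, -0.2], [1.0, -0.2]]
1 [0.63863697 0.76950817 0.        ] [ 0.  0. -1.] [array([ 0.39,  0.08, -0.54,  0.  , -0.95, -2.65]), array([ 0.39,  0.21, -0.66, -0.  , -0.71, -2.65]), array([ 0.49,  0.31, -0.49,  0.  , -0.76, -2.75])]
-1 [-0.63863697 -0.76950817  0.        ] [ 0. -0. -1.] [array([ 0.39,  0.08, -0.54,  0.  , -0.95,  0.49]), array([ 0.39,  0.21, -0.66,  0.  , -0.71,  0.49]), array([ 0.49,  0.31, -0.49,  0.  , -0.76,  0.39])]
```

```bash
python3 - <<'E'
exec(open("fit.py").read().replace("__main__","x"))
import cv2
bot.move_gripper(0,60)
bot.move_ptp(W(D-50,0,160),ori(-1))
bot.line_to(W(D-50,0,85),100)
bot.pause(.2)
s,p,F=st();print(s["t"],s["width"],p.round(1),F.round(2),D)
a=bot.camera("top")[170:270,212:332];b=bot.camera("scene")[100:200,228:348]
im=cv2.hconcat([cv2.resize(v[:,:,::-1],(400,333),interpolation=cv2.INTER_CUBIC) for v in(a,b)])
cv2.imwrite("pics/above.png",im)
E
```

```text
5.0917 0.3018990717207425 [-118.4   -0.2   85.6] [-0.21 -0.08 -0.27] -68.74444515476549
```

View pics/above.png

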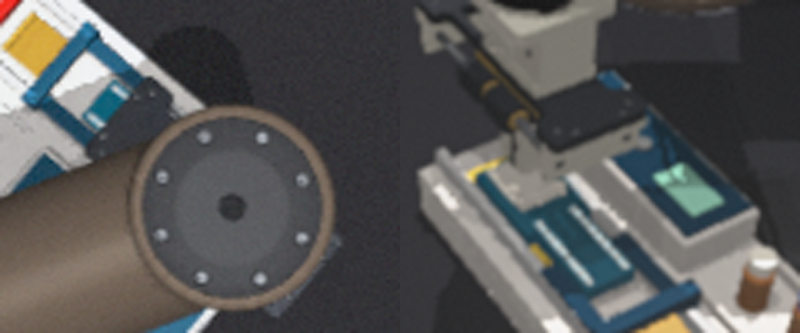

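The right half shows the closed fingertips at (545,170) over the pad, behind the ridge at (595,200) and centred between the rails. Next I press down under force watch.

```bash
python3 - <<'E'
exec(open("fit.py").read().replace("__main__","x"))
x=D-50;z=72
bot.line_to(W(x,0,z),60)
for i in range(30):
    s,p,F=st()
    if i%2==0:print(round(s["t"],2),z,p.round(2),F.round(1))
    if F[2]>20: break
    z-=1 if F[2]<15 else .5
    bot.line_to(W(x,0,z),15)
bot.pause(.15);s,p,F=st();print(round(s["t"],2),z,p.round(2),F.round(1))
E
```

```text
5.56 72 [-119.23    0.25   71.34] [ 0.6 -0.5  0. ]
6.06 70 [-118.75    0.     70.02] [ 0.   0.2 -0.2]
6.56 68 [-1.1863e+02 -9.0000e-02  6.8100e+01] [-0.   0.1  4. ]
7.06 66 [-118.6    -0.12   66.11] [-0.5  0.1  4.9]
7.56 64 [-118.61   -0.12   64.18] [0.2 0.7 5.9]
8.06 62 [-118.58   -0.14   62.26] [-0.6  1.1  7.2]
8.56 60 [-118.58   -0.13   60.34] [-0.6  1.2  9. ]
9.06 58 [-118.66   -0.16   58.68] [-2.2  3.7 14. ]
9.46 57 [-118.72   -0.2    58.25] [-3.9  5.1 20.8]
```

Contact came at z≈68.5 and flush at z≈58.3, as predicted, with 20 N on the pad. Now I push forward while regulating the press.

```bash
python3 - <<'E'
exec(open("fit.py").read().replace("__main__","x"))
x=D-50;z=57.;y=0.
for i in range(45):
    s,p,F=st()
    if i%3==0 or x>-18:print(round(s["t"],2),round(x,1),round(z,2),round(y,1),p.round(2),F.round(1))
    if F[0]<-45 or F[2]>50 or s["t"]>24: print("stop",F,p);break
    if p[0]>-12 and F[0]<-28: print("home?");break
    if x>2: break
    z+=float(np.clip((F[2]-20)*.05,-.6,.6)); y+=float(np.clip(F[1]*.03,-.3,.3)) if abs(F[1])>5 else 0
    x+=4 if x<-20 else 2
    bot.line_to(W(x,y,z),30)
s,p,F=st();print(round(s["t"],2),x,z,p.round(2),F.round(1))
E
```

```text
9.46 -118.7 57.0 0.0 [-118.72   -0.2    58.25] [-3.9  5.1 20.8]
10.31 -106.7 57.36 0.2 [-108.38    0.     58.32] [-8.5  0.7 20.9]
11.16 -94.7 57.47 0.2 [-9.629e+01 -4.000e-02  5.843e+01] [-8.9  0.1 20.7]
12.01 -82.7 57.52 0.2 [-8.434e+01 -6.000e-02  5.856e+01] [-8.3  1.  20.8]
12.86 -70.7 57.74 0.2 [-72.54  -0.12  58.98] [-10.    1.5  24. ]
13.71 -58.7 58.07 0.2 [-60.22  -0.17  59.17] [-8.9  0.2 19.7]
14.56 -46.7 58.06 0.2 [-48.17  -0.23  59.21] [-8.2  0.  19.2]
15.41 -34.7 58.09 0.2 [-38.34   0.11  59.18] [-14.7  -0.6  25.4]
16.26 -22.7 58.61 0.2 [-26.56   0.44  59.21] [-14.    0.8  22.1]
16.79 -16.7 58.64 0.2 [-20.48   0.38  59.22] [-13.8   1.1  20.3]
17.04 -14.7 58.65 0.2 [-18.43   0.38  59.23] [-12.9  -0.5  19. ]
17.29 -12.7 58.6 0.2 [-16.57   0.4   59.19] [-14.4   0.7  21. ]
17.54 -10.7 58.65 0.2 [-14.5    0.39  59.2 ] [-12.9   0.3  19.9]
17.79 -8.7 58.65 0.2 [-12.48   0.36  59.23] [-13.4   0.9  20.2]
18.04 -6.7 58.66 0.2 [-10.48   0.35  59.21] [-12.8  -0.6  19. ]
18.29 -4.7 58.61 0.2 [-8.7   0.42 59.19] [-13.8   1.3  20.7]
18.54 -2.7 58.64 0.2 [-6.66  0.46 59.21] [-12.7   0.7  20.8]
18.79 -0.7 58.69 0.2 [-4.57  0.47 59.23] [-13.    0.7  19.9]
19.04 1.3 58.68 0.2 [-2.79  0.52 59.22] [-13.6   0.9  20.1]
19.29 3.3 58.68 0.2 [-0.76  0.52 59.2 ] [-13.3   2.1  20.6]
19.29 3.2555548452345136 58.68164821059717 [-0.76  0.52 59.2 ] [-13.3   2.1  20.6]
```

```bash
python3 - <<'E'
from plant import bot
import cv2
b=bot.camera("scene")[110:240,228:372]
cv2.imwrite("pics/push.png",cv2.resize(b[:,:,::-1],None,fx=4.5,fy=4.5,interpolation=cv2.INTER_CUBIC))
E
```

```text
(no output)
```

View pics/push.png

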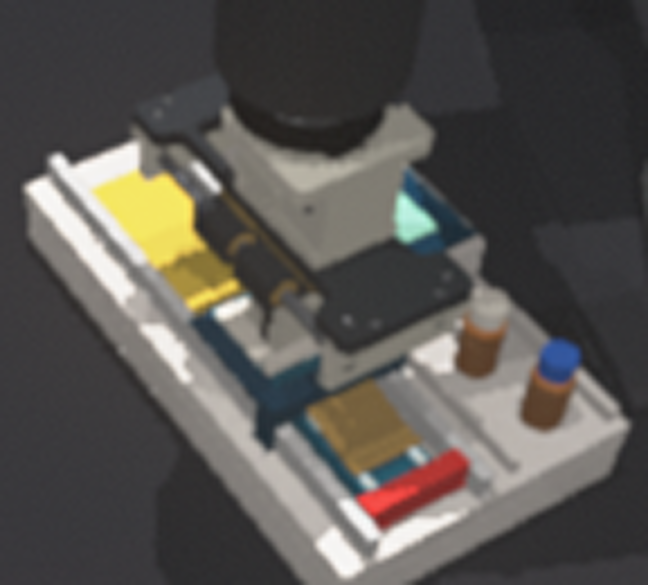

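The bed is clear at (190,240) and the nose at (390,480) is a few mm from, or touching, the red stop under the raised leaf. I keep pushing until the force shows the stop.

```bash
python3 - <<'E'
exec(open("fit.py").read().replace("__main__","x"))
x=3.26;z=58.68;y=.2
for i in range(14):
    x+=1.5; bot.line_to(W(x,y,z),15)
    s,p,F=st();print(round(s["t"],2),round(x,1),p.round(2),F.round(1))
    z+=float(np.clip((F[2]-17)*.05,-.6,.6))
    if F[0]<-35 or F[2]>45: break
E
```

```text
19.59 4.8 [-0.4   0.56 59.2 ] [-17.3   0.3  23.2]
19.84 6.3 [-0.33  0.59 59.23] [-19.9  -2.   23.5]
20.09 7.8 [-0.26  0.68 59.24] [-23.3  -2.5  23.5]
20.34 9.3 [-0.24  0.74 59.23] [-27.5  -5.4  24.8]
20.59 10.8 [-0.17  0.79 59.24] [-31.   -6.9  23.6]
20.84 12.3 [-0.1   0.87 59.26] [-33.1  -8.9  24.6]
21.09 13.8 [-1.000e-02  9.500e-01  5.929e+01] [-38.6 -10.4  24.6]
```

The tip stalled while the force rose to 38 N, so the nose is at the stop. I relax the forward load first, then the press, then lift away.

```bash
python3 - <<'E'
exec(open("fit.py").read().replace("__main__","x"))
import cv2
for x,z in((8,58.9),(4,59.1),(2,59.4),(0,59.8),(-1.5,60.5),(-2,63)):
    bot.line_to(W(x,.2,z),20); s,p,F=st();print(round(s["t"],2),x,p.round(2),F.round(1))
bot.line_to(W(-2,.2,110),100)
bot.line_to(W(-170,-60,220),300)
bot.move_ptp([350,-450,250],ori(-1))
ims=[cv2.resize(v[:,:,::-1],(400,375),interpolation=cv2.INTER_CUBIC) for v in(bot.camera("top")[150:285,172:316],bot.camera("scene")[115:250,228:372])]
cv2.imwrite("pics/end.png",cv2.hconcat(ims));print(bot.read_state()["t"])
E
```

```text
21.54 8 [-0.16  0.77 59.19] [-25.   -1.6  29. ]
21.89 4 [-0.29  0.65 59.22] [-13.8  -0.4  16.8]
22.14 2 [-0.48  0.51 59.29] [-7.8  0.8  9.5]
22.39 0 [-0.51  0.43 59.38] [-1.6  0.8  0.2]
22.64 -1.5 [-1.34  0.24 60.41] [-0.4  0.1  0.2]
22.92 -2 [-1.79  0.16 63.2 ] [ 0.1 -0.2 -0.2]
25.9
```

View pics/end.png

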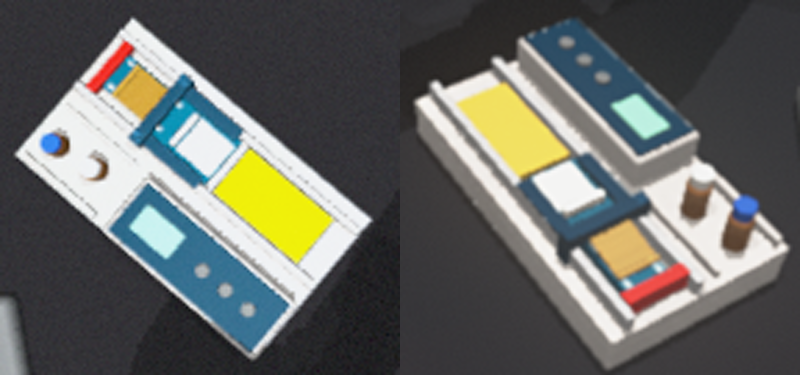

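Both views show the nose against the red stop (left half (112,75)), the leaf resting on it at (138,92), the full yellow bed up and clear behind the tail at (270,205), and the vials in place.

```bash
python3 -c "
from plant import bot
print(bot.close_job())"
```

```text
the job is handed in; nothing more can be done
None
```

The job is handed in: the teal magazine is home against the red stop with the drag spring on its nose, the yellow bed is up behind it and the hand is clear, as seen in the last pictures at 25.9 s; no verdict was returned.

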